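# Book in a reagent cartridge with the hand scanner

### The arm

A 7-joint arm with a two-finger parallel gripper is mounted at the origin on a cart in front of the work surface, level with it; the furniture and walls round the work are solid. World frame = base frame: x ahead of the robot, y to its left, z up, the work surface at z = 0. Lengths are in m, angles in rad, forces in N, time in s.
With the tool pointing down it reaches from about 0.425 to 0.875 m from the base axis. Payload 9.9 kg.
Tool frame: the origin (TCP) lies between the finger pads; the fingertips stand 17 mm ahead of it and the grasp point (between the pads) lies 2 mm behind it; z points along the fingers, y is the line along which they close (so a half turn about z gives the same grasp; the last joint's range is limited). The gripper opens to 85 mm and grips with 20 to 120 N. Pads are 22 mm wide; open, the fingers measure 114 mm over their backs; the gripper's body (76 mm by 85 mm) begins 54 mm behind the grasp point. The pads swing forward as they close: fully open they stand 13 mm farther back than shut.
Start: joints at [1.207, 0.576, 0.025, 1.437, -0.015, 1.129, -0.057], TCP at [0.186, -0.649, 0.248] pointing down, gripper open.
Joint ranges: [-2.76, 2.76], [-0.34, 2.15], [-1.52, 1.57], [0.19, 2.46], [-1.09, 4.23], [0.17, 1.99], [-2.82, 2.82]. Speed limits (rad/s): [2.22, 2.22, 3.01, 3.01, 3.14, 3.14, 3.14].

### API

Orientations are given as a 3x3 rotation matrix whose columns are the frame's x, y, z axes.
In Python, from bench import monitor, cams, ticket, nets gives the robot as it stands.
- The arm moves only by the tool play_rows, never from a script. Its argument "plan" is a list that holds one entry, the list of rows, each a list of 5 numbers: the shift along the tool's x, y, z in m, then the turn about the tool's z in degrees, then the gripper command: -1 is shut, 1 is fully open, values between are in proportion. In form: [[[tx, ty, tz, roll, jaw], ...]]. A call has 1 to 20 rows; each row shifts and turns the commanded pose from where the row before left it, along the tool's axes as they then stand; what a row does not reach is not made up. A row lasts 1/12 s, in which the tool goes at most 41.7 mm and 7.16 degrees, less where a joint would pass 70% of its speed; a pose out of reach is approached as far as the arm can. A call with a gripper value outside its range is refused whole. The fingers move at their own pace and stop on an object; "force" is the grip in N (left out, the last holds). Time passes only in rows, so rows that do not move let the fingers close. It gives the time, the measured TCP pose, the force, the opening and the grip force at its end, in the units of the state.
- monitor.observe(): the state, without advancing time (a new reading comes with each control period).
- cams.capture(name): name is "scene" or "top" or "wrist"; returns the picture (480x640x3 uint8, red, green, blue); there is no depth.
- cams.camera_info(name): a dict with "camera_matrix" (3x3 intrinsics, pixels), "position" and "rotation" of the camera in the world. Camera axes: x right, y down, z forward; pixel columns grow to the right and rows downward; lengths in m; the calibration is good to about 2 mm. A picture is of the moment at which its call begins: read the wrist's pose just before it. camera_info takes no time and is no camera call; for the wrist camera it gives the pose at the moment of the call.
- ticket.finish_job(): hands the job in; it is judged then, once.
Trained networks look in the newest picture that a camera, given by its name, has taken for a name from the list of things; names that differ only in an ending like _2 or _b are one class to them, and where a whole thing is asked for, a point or a joint stands for the part that bears it (a point fixed in the world has none). Each returns a list of dicts, best first, with "confidence" (0 to 1); they miss things now and then, are a little off and sometimes report something else, mostly with a low value. They report only what shows in the picture. A call takes as long as a camera call. They do not tell look-alikes from the thing itself.
- nets.cut_out(camera, target): "region" (480x640 bool, what is visible of it) and "bbox" ([left, top, width, height] in pixels, round what is visible of it).
- nets.pinpoint(camera, target): "position" ([column, row] in pixels: a listed point, or the origin of a listed thing).
The state is a dict: "t": time; "q": joint angles; "dq": joint speeds; "joint_torque": joint torques, N m; "ee_pos": TCP position; "eef_rot": TCP orientation; "contact_force": force on the tool from outside, world axes, zero at the start; "ft_torque": the same for the moment, N m; "gripper_width": opening from 0.0 (shut) to 1.0 (fully open); "gripper_force": force on a finger pad.
Only numpy, scipy, OpenCV 4.12 (cv2) and the standard library are available. Lean on these libraries where they do the work, as an engineer would, in place of code of your own. Each camera call takes 0.05 s, during which the arm holds its last target. There are 200 camera calls.

### The job

Book in the tall reagent cartridge on the carousel: turn the carousel, which has a grip bar on top, until the tall cartridge's barcode label faces the side of the bench, left or right, on which the scanner's stand is, then take the hand scanner out of its stand and hold it still for a good second, square to that label, aimed at its middle from about 90 mm away, without touching the carousel with it. Then put the scanner back in its stand as it was, leave the label facing that side, and do not disturb the other things on the bench.

Things in the scene. Friction and masses are not known exactly. Their poses are not given: they have to be found in the camera images.
- carousel_foot: fixed round grey foot of the reagent carousel, 164 mm across; origin on the bench on the carousel's vertical axis; its y axis always points straight to the left side of the bench (-y right, -x front). On it turns a round table, 200 across, top at 53 mm, with four stations: tall white cartridge (62x30, top 178 above the bench), opposite it a low one (80 tall, labelled too), bottles (98 tall) between
- turntable (a joint): turn of the carousel's table about its vertical axis, rad; 0 (or any whole turn) when the tall cartridge's label faces the front edge (foot's -x), 1.57 when it faces right, -1.57 (or 4.71) when it faces left; grows anticlockwise seen from above; turns both ways beyond a whole turn, friction 0.05 N m, stays where it is left
- grip_bar (a point): middle of the black grip bar on top of the carousel's post, on the axis, 213 mm above the bench; the bar is 64 mm long (this point's x), 16 thick (y), 26 tall (z) and turns with the table. The tall cartridge's top is 22 mm below the bar's underside, 50 to 80 mm out from the axis
- label (a point): middle of the barcode label (48 wide, 34 tall) on the upright outer face of the tall cartridge, 81 mm from the carousel's axis, 135 mm above the bench; turns with the table; its -x axis points straight out of the label, z up
- scanner: grey hand scanner, about 0.17 kg, loose; origin in the middle of its head, x along the beam, z up out of the head's back. Head: flat sides 42 mm apart (y), 44 tall (z -22 to 22), x -44 to 30, then a black bumper 50 wide, 46 tall to x = 46. Taken from above by the flat sides. In its stand it sits nose down by 0.61 rad (35 degrees), so the tool must lean by about as much, back from the label, to level the beam
- handle_end (a point): butt of the scanner's handle, at x = -30, z = -100 mm in the scanner's frame; the handle (30 thick, 26 wide, butt 32 by 28) runs here from under the head (x = -14, z = -20), so it hangs about 104 mm below the beam when the beam is level
- window (a point): centre of the scanner's window at the tip of its nose, 47 mm ahead of the scanner's origin; the beam leaves it along x. It reads a label 50 to 130 mm ahead when the beam passes within 15 mm of the label's middle (across and in height) and is within 15 degrees of square to it
- scanner_stand: fixed black stand of the scanner, foot 130x104 mm; origin on the bench below the middle of the resting scanner's head. The head rests on a fork on a bent post. At rest the scanner's origin is 145 mm above this origin (x, y within 3 mm of 0), nose to the stand's +x, 35 degrees down. Lift out and put back straight up and down
- fork (a point): middle of the fork's upper face, under the head. The fork slopes 35 degrees down to the stand's +x and is open to the rear; the handle hangs between its two arms (34 mm apart) behind a cross bar; two ears at the front, 49 mm apart and 8 mm high, keep the head from shifting sideways
- tip_box: pipette-tip box, 92x121x63, bystander; origin at the middle of its underside
- wash_bottle: squeeze wash bottle with bent spout, 195 tall, 67 across, bystander; origin at the middle of its underside
- film_roll: upright roll of sealing film, 84 across, 52 tall, bystander; origin at the middle of its underside
- jar_low: low white screw jar, 71 across, 28 tall, bystander; origin at the middle of its underside
- petri_0: covered culture dish, 61 across, 14 tall, bystander; origin at the middle of its underside
- pen_4: marker pen lying flat, 135 long, 16 thick, bystander; origin at the middle of its underside
- tube_13: capped sample tube lying flat, 90 long, 17 thick, bystander; origin at the middle of its underside
There are look-alikes about, which are no part of the job. There is more than one size of the scanner_stand; the one meant has the size given above.

How it is judged:
On the way, in this order (a step that is already met when the one before it is completed fails the run):
1. the tall cartridge's label faces the side of the bench on which the scanner's stand is (within about 40 degrees) (((y of scanner_stand in the frame of carousel_foot above 0 m and y of label in the frame of carousel_foot above 0.061 m) or (y of scanner_stand in the frame of carousel_foot below 0 m and y of label in the frame of carousel_foot below -0.061 m))), for 0.3 s.
2. the scanner is held still for 1 s with its window 50 to 130 mm from the label, the beam within 15 mm of the label's middle and within 15 degrees of square to it (x of label in the frame of window between 0.05 and 0.13 m and y of label in the frame of window between -0.015 and 0.015 m and z of label in the frame of window between -0.015 and 0.015 m and x of window in the frame of label below -0.045 m and angle between the x axis of window and the x axis of label, either way round below 0.26 rad and linear speed of scanner below 0.03 m/s and angular speed of scanner below 0.2 rad/s and contact force between scanner and the fingers above 1 N), for 1 s.
At the end, for the whole second after the job is handed in: the scanner rests released in its stand as at the start (its origin within 12 mm along, 8 mm sideways and 10 mm in height of its place, nose forward and down within 9 degrees), and the tall cartridge's label still faces the side on which the stand is, within about 40 degrees, the carousel at rest (x of scanner in the frame of scanner_stand between -0.012 and 0.012 m and y of scanner in the frame of scanner_stand between -0.008 and 0.008 m and z of scanner in the frame of scanner_stand between 0.135 and 0.155 m and x of window in the frame of scanner_stand above 0.02 m and angle between the y axis of scanner and the y axis of scanner_stand, either way round below 0.15 rad and angle between scanner's own z axis and vertical between 0.45 and 0.77 rad and linear speed of scanner below 0.02 m/s and ((y of scanner_stand in the frame of carousel_foot above 0 m and y of label in the frame of carousel_foot above 0.061 m) or (y of scanner_stand in the frame of carousel_foot below 0 m and y of label in the frame of carousel_foot below -0.061 m)) and velocity of joint turntable between -0.05 and 0.05 rad/s); the robot touches nothing.
It fails at once if the scanner knocks against the carousel (contact force between scanner and carousel_foot above 2 N).
It fails at once if a bystander (tip box, wash bottle, film roll, jar, dish, pen or tube) is pushed more than 30 mm from its place (distance of any of tip_box, wash_bottle, film_roll, jar_low, petri_0, pen_4, tube_13 from where it was at the start of the episode above 0.03 m).
It also fails if it takes over 64 s, if anything falls off the work surface, if the arm or the gripper's body presses on something with over 40 N, if the wrist force passes 120 N, or if a joint passes its speed limit or range.

## Working session

There is one attempt and no reset: what is moved stays moved. The work goes in short steps, Python scripts to look and compute and a tool call to move; the robot and the scene stay as the last step left them, time stands still between calls to the robot, and variables do not carry over. Pictures are saved under pics/ and viewed, at most 10 in all, crops included, and the job is handed in when it is done.

Besides the shell and the picture viewer there is one more tool, called after "Request:" as name(argument=value, ...), one argument or row to a line, values as JSON. play_rows: Moves the arm, as the interface text tells. Its arguments: {"type":"object","properties":{"plan":{"type":"array","items":{"type":"array","items":{"type":"array","items":{"type":"number"}}}},"force":{"type":"number"}},"required":["plan"]}

```bash
mkdir -p pics; cat > h.py <<'E'
import numpy as np, cv2
from bench import monitor, cams, ticket, nets
def ray(cam,px):
    i=cams.camera_info(cam);K=np.array(i["camera_matrix"]);R=np.array(i["rotation"]);p=np.array(i["position"])
    d=R@np.linalg.solve(K,np.array([px[0],px[1],1.]));return p,d
def atz(cam,px,z):
    p,d=ray(cam,px);return p+d*(z-p[2])/d[2]
def tri(obs):
    A=np.zeros((3,3));b=np.zeros(3)
    for p,d in obs:
        d=d/np.linalg.norm(d);M=np.eye(3)-np.outer(d,d);A+=M;b+=M@p
    return np.linalg.solve(A,b)
def save(cam,name):
    im=np.array(cams.capture(cam));cv2.imwrite(f"pics/{name}.png",im[:,:,::-1]);return im
E
python3 - <<'E'
from h import *
np.set_printoptions(precision=3,suppress=True)
s=monitor.observe();print(s["t"],s["ee_pos"],s["eef_rot"],s["gripper_width"])
Z=dict(carousel_foot=0,grip_bar=.213,label=.135,scanner=.145,handle_end=None,window=None,scanner_stand=0,fork=.12,tip_box=0,wash_bottle=0,film_roll=0,jar_low=0,petri_0=0,pen_4=0,tube_13=0)
a=save("scene","s0");b=save("top","t0")
for c in ("scene","top"):
  print(c,cams.camera_info(c)["position"])
  for n,z in Z.items():
    r=nets.pinpoint(c,n)
    print(n,[(np.round(k["position"]).astype(int).tolist(),round(k["confidence"],2),None if z is None else atz(c,k["position"],z)[:2].round(3).tolist()) for k in r[:3]])
print(monitor.observe()["t"])
E
```

```text
0.0 [ 0.186 -0.648  0.247] [[ 0.961  0.276 -0.001]
 [ 0.276 -0.961  0.002]
 [-0.    -0.002 -1.   ]] 0.99469459447286
scene [-0.094  0.971  0.658]
carousel_foot [([333, 271], 0.63, [0.607, -0.072])]
grip_bar [([338, 198], 0.94, [0.6, -0.079])]
label [([304, 222], 0.78, [0.687, -0.049]), ([346, 322], 0.47, [0.329, 0.295])]
scanner [([428, 202], 0.61, [0.472, -0.37])]
handle_end [([446, 230], 0.64, None)]
window [([416, 201], 0.82, None)]
scanner_stand [([436, 277], 0.92, [0.36, -0.21]), ([422, 248], 0.79, [0.471, -0.353])]
fork [([446, 249], 0.81, [0.317, -0.146]), ([335, 200], 0.64, [0.744, -0.285])]
tip_box [([252, 369], 0.77, [0.5, 0.373])]
wash_bottle [([414, 203], 0.64, [0.668, -0.705]), ([264, 270], 0.55, [0.763, 0.035])]
film_roll [([308, 246], 0.52, [0.763, -0.165])]
jar_low [([343, 323], 0.71, [0.442, 0.128])]
petri_0 [([269, 319], 0.7, [0.591, 0.215]), ([305, 227], 0.24, [0.861, -0.279])]
pen_4 [([389, 286], 0.76, [0.439, -0.089])]
tube_13 []
top [ 0.417 -0.008  1.531]
carousel_foot [([260, 301], 0.17, [0.447, 0.119])]
grip_bar [([333, 231], 0.68, [0.597, -0.056]), ([373, 181
[... 194 characters left out ...]
ndow [([473, 274], 0.59, None)]
scanner_stand [([456, 289], 0.96, [0.48, -0.374]), ([390, 340], 0.81, [0.352, -0.207]), ([468, 294], 0.37, [0.467, -0.405])]
fork [([468, 295], 0.9, [0.462, -0.374]), ([398, 343], 0.59, [0.35, -0.21])]
tip_box [([165, 280], 0.69, [0.498, 0.358]), ([224, 249], 0.22, [0.578, 0.213])]
wash_bottle [([259, 299], 0.63, [0.451, 0.12]), ([290, 181], 0.6, [0.754, 0.045])]
film_roll [([374, 181], 0.6, [0.755, -0.17]), ([327, 203], 0.43, [0.697, -0.048]), ([344, 309], 0.15, [0.428, -0.093])]
jar_low [([257, 295], 0.68, [0.462, 0.126])]
petri_0 [([228, 247], 0.81, [0.582, 0.203])]
pen_4 [([342, 310], 0.64, [0.426, -0.088])]
tube_13 [([394, 228], 0.46, [0.634, -0.22])]
1.6
```

View pics/s0.png

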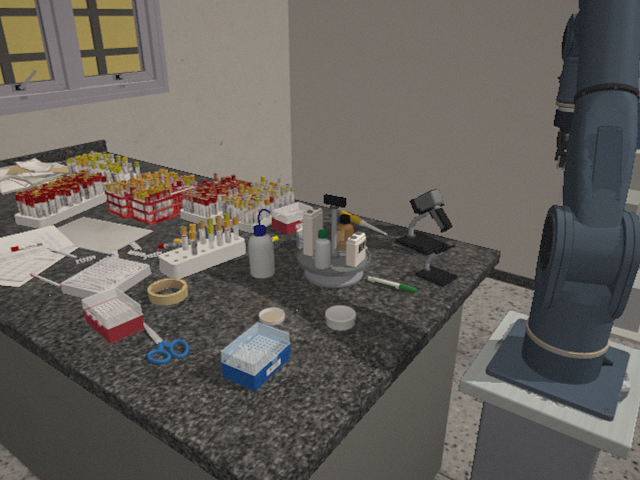

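View pics/t0.png

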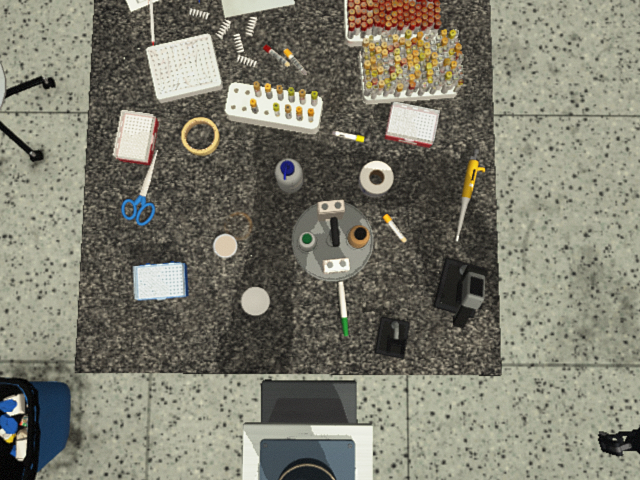

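The tall cartridge stands at the far side (top image ~(330,206)), with its label facing +x. The right stand is the big one at top ~(465,289), on the bench's right. The bar at (334,231) lies along world x. Next I triangulate.

```bash
python3 - <<'E'
from h import *
np.set_printoptions(precision=3,suppress=True)
P=dict(bar=([338,198],[333,231]),label=([304,222],[328,206]),scanner=([428,202],[472,288]),handle=([446,230],[457,322]),window=([416,201],[473,274]),stand=([422,248],[456,289]))
for k,(a,b) in P.items():
    o=[ray("scene",a),ray("top",b)];x=tri(o)
    print(k,x,[np.linalg.norm(np.cross(x-p,d/np.linalg.norm(d))).round(4) for p,d in o])
print("disk",atz("top",(333,240),.053), "bar ends",atz("top",(333,218),.226),atz("top",(335,245),.226))
for c,n in (("top","scanner_stand"),("top","scanner"),("top","carousel_foot"),("top","turntable"),("top","grip_bar")):
    nets_r=None
    r=nets.cut_out(c,n)
    for k in r[:2]:
        m=k["region"].astype(np.uint8);print(n,k["bbox"],round(k["confidence"],2),cv2.minAreaRect(cv2.findNonZero(m)))
E
```

```text
bar [ 0.591 -0.059  0.222] [np.float64(0.0049), np.float64(0.0049)]
label [ 0.672 -0.043  0.14 ] [np.float64(0.0086), np.float64(0.0086)]
scanner [ 0.476 -0.377  0.142] [np.float64(0.0013), np.float64(0.0013)]
handle [ 0.4   -0.356  0.078] [np.float64(0.0011), np.float64(0.0011)]
window [ 0.512 -0.38   0.137] [np.float64(0.0026), np.float64(0.0026)]
stand [ 0.48  -0.377 -0.01 ] [np.float64(0.0006), np.float64(0.0006)]
disk [ 0.596 -0.063  0.053] bar ends [ 0.623 -0.056  0.226] [ 0.564 -0.061  0.226]
scanner_stand [434.5, 259.4, 48.2, 57.8] 0.97 ((461.2557373046875, 287.436279296875), (48.08637619018555, 52.29341125488281), 14.620874404907227)
scanner_stand [373.0, 317.6, 38.8, 38.0] 0.88 ((392.5464172363281, 337.240478515625), (30.76335906982422, 37.90046310424805), 10.124671936035156)
scanner [450.7, 264.4, 36.6, 62.6] 0.73 ((470.5332336425781, 297.0796813964844), (27.1705322265625, 63.15054702758789), 11.040940284729004)
carousel_foot [288.3, 197.3, 80.8, 85.8] 0.84 ((331.75, 239.74998474121094), (79.90306091308594, 80.61016845703125), 45.0)
turntable [290.5, 199.5, 83.6, 82.6] 0.61 ((332.0, 240.0), (80.0, 80.0), 90.0)
turntable [454.2, 265.2, 31.1, 63.3] 0.5 ((470.6000061035156, 297.1999816894531), (26.121292114257812, 62.02061080932617), 12.094757080078125)
grip_bar [293.6, 198.7, 77.8, 82.8] 0.71 ((332.0, 240.0), (80.0, 80.0), 90.0)
grip_bar [359.3, 162.1, 34.8, 36.1] 0.56 ((376.20001220703125, 178.60000610351562), (33.09380340576172, 35.7770881652832), 26.56505012512207)
```

Request:
play_rows(
  plan=[
    [[0.0278,-0.0227,-0.0025,0,1],[0.0278,-0.0227,-0.0025,0,1],[0.0278,-0.0227,-0.0025,0,1],[0.0278,-0.0227,-0.0025,0,1],[0.0278,-0.0227,-0.0025,0,1],[0.0278,-0.0227,-0.0025,0,1],[0.0278,-0.0227,-0.0025,0,1],[0.0278,-0.0227,-0.0025,0,1],[0.0278,-0.0227,-0.0025,0,1],[0.0278,-0.0227,-0.0025,0,1],[0.0278,-0.0227,-0.0025,0,1],[0.0278,-0.0227,-0.0025,0,1],[0.0278,-0.0227,-0.0025,0,1],[0.0278,-0.0227,-0.0025,0,1],[0.0278,-0.0227,-0.0025,0,1],[0.0278,-0.0227,-0.0025,0,1],[0.0278,-0.0227,-0.0025,0,1],[0.0278,-0.0227,-0.0025,0,1],[0.0278,-0.0227,-0.0025,0,1],[0.0278,-0.0227,-0.0025,0,1]],
  ],
)

```text
t: 3.52
ee_pos: [0.5962, -0.0573, 0.2986]
eef_rot: [[0.961, 0.276, 0.0], [0.276, -0.961, -0.0], [0.0, 0.0, -1.0]]
contact_force: [0.5, -0.3, -0.5]
gripper_width: 1.001
gripper_force: 0.0
```

Request:
play_rows(
  plan=[
    [[0,0,0,-7,1],[0,0,0,-7,1],[0,0,0,-7,1],[0,0,0,-7,1],[0,0,0,-7,1],[0,0,0,-7,1],[0,0,0,-7,1],[0,0,0,-7,1],[0,0,0,-7,1],[0,0,0,-7,1],[0,0,0,-7,1],[0,0,0,-7,1],[0,0,0,-7,1],[0,0,0,-7,1],[0,0,0,-7,1],[0,0,0,-7,1],[0,0,0,-7,1],[0,0,0,-7,1],[0,0,0,-7,1],[0,0,0,-7,1]],
  ],
)

```text
t: 5.18
ee_pos: [0.5954, -0.059, 0.2984]
eef_rot: [[-0.916, 0.401, 0.0], [0.401, 0.916, -0.0], [-0.0, -0.0, -1.0]]
contact_force: [-0.5, -0.0, -0.2]
gripper_width: 1.002
gripper_force: 0.0
```

Request:
play_rows(
  plan=[
    [[0,0,0,-7,1],[0,0,0,-7,1],[0,0,0,-7,1],[0,0,0,-7,1],[0,0,0,0,1],[0,0,0,0,1]],
  ],
)

```text
t: 5.68
ee_pos: [0.5954, -0.0591, 0.2982]
eef_rot: [[-0.998, -0.066, -0.0], [-0.066, 0.998, 0.0], [0.0, 0.0, -1.0]]
contact_force: [-0.0, 0.0, -0.3]
gripper_width: 1.0
gripper_force: 0.0
```

```bash
python3 - <<'E'
from h import *
np.set_printoptions(precision=3,suppress=True)
s=monitor.observe();print(s["t"],s["q"],s["ee_pos"],s["eef_rot"])
save("wrist","w0")
for n,z in (("grip_bar",.213),("label",.135)):
    for k in nets.pinpoint("wrist",n)[:2]: print(n,k["position"],k["confidence"],atz("wrist",k["position"],z))
E
```

```text
5.6833 [ 0.549  0.522 -0.858  1.553  0.408  1.255  1.266] [ 0.595 -0.059  0.298] [[-0.998 -0.066 -0.   ]
 [-0.066  0.998  0.   ]
 [ 0.     0.    -1.   ]]
grip_bar [325.7, 264.2] 0.72 [ 0.598 -0.058  0.213]
```

View pics/w0.png

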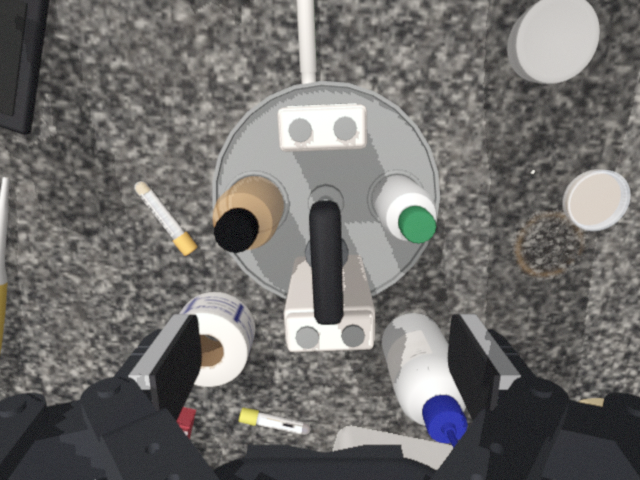

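The bar's centre is at (326,264), aligned with the tool, and the tall cartridge sits below it in the picture. I'll descend, grip and turn.

Request:
play_rows(
  plan=[
    [[0,0,0.0135,0,1],[0,0,0.0135,0,1],[0,0,0.0135,0,1],[0,0,0.0135,0,1],[0,0,0.0135,0,1],[0,0,0.0135,0,1],[0,0,0,0,-1],[0,0,0,0,-1],[0,0,0,0,-1],[0,0,0,0,-1],[0,0,0,0,-1],[0,0,0,0,-1],[0,0,0,0,-1],[0,0,0,0,-1]],
  ],
  force=30,
)

```text
t: 7.0
ee_pos: [0.5956, -0.058, 0.2182]
eef_rot: [[-0.997, -0.071, 0.001], [-0.071, 0.997, 0.001], [-0.001, 0.001, -1.0]]
contact_force: [-2.5, 3.5, 6.3]
gripper_width: 0.18
gripper_force: 30.3
```

Request:
play_rows(
  plan=[
    [[0,0,0,2,-1],[0,0,0,4,-1],[0,0,0,5,-1],[0,0,0,5,-1],[0,0,0,5,-1],[0,0,0,6,-1],[0,0,0,6,-1],[0,0,0,6,-1],[0,0,0,6,-1],[0,0,0,6,-1],[0,0,0,6,-1],[0,0,0,6,-1],[0,0,0,6,-1],[0,0,0,6,-1],[0,0,0,5,-1],[0,0,0,5,-1],[0,0,0,4,-1],[0,0,0,3,-1],[0,0,0,2,-1],[0,0,0,0,-1]],
  ],
)

```text
t: 8.67
ee_pos: [0.5977, -0.0558, 0.2182]
eef_rot: [[-0.001, 1.0, 0.005], [1.0, 0.001, 0.003], [0.003, 0.005, -1.0]]
contact_force: [7.2, 7.4, -1.0]
gripper_width: 0.178
gripper_force: 29.5
```

Request:
play_rows(
  plan=[
    [[0,0,0,0,1],[0,0,0,0,1],[0,0,0,0,1],[0,0,0,0,1],[0,0,-0.02,0,1],[0,0,-0.03,0,1],[0,0,-0.03,0,1],[-0.032,-0.0122,0,0,1],[-0.032,-0.0122,0,0,1],[-0.032,-0.0122,0,0,1],[-0.032,-0.0122,0,0,1],[-0.032,-0.0122,0,0,1],[-0.032,-0.0122,0,0,1],[-0.032,-0.0122,0,0,1],[-0.032,-0.0122,0,0,1],[-0.032,-0.0122,0,0,1],[-0.032,-0.0122,0,0,1]],
  ],
)

```text
t: 10.08
ee_pos: [0.4723, -0.3807, 0.2974]
eef_rot: [[-0.0, 1.0, -0.0], [1.0, 0.0, -0.0], [-0.0, -0.0, -1.0]]
contact_force: [0.7, -0.8, -0.3]
gripper_width: 1.001
gripper_force: 0.0
```

Request:
play_rows(
  plan=[
    [[0,0,0,6.8,1],[0,0,0,6.8,1],[0,0,0,6.8,1],[0,0,0,6.8,1],[0,0,0,6.8,1],[0,0,0,6.8,1],[0,0,0,6.8,1],[0,0,0,6.8,1],[0,0,0,6.8,1],[0,0,0,6.8,1],[0,0,0,6.8,1],[0,0,0,6.8,1],[0,0,0,6.8,1],[0,0,0,6.8,1],[0,0,0,6.8,1],[0,0,0,0,1],[0,0,0,0,1]],
  ],
)

```text
t: 11.5
ee_pos: [0.4735, -0.3789, 0.2972]
eef_rot: [[0.979, -0.204, -0.0], [-0.204, -0.979, -0.0], [-0.0, 0.0, -1.0]]
contact_force: [0.5, 0.3, -0.2]
gripper_width: 1.004
gripper_force: 0.0
```

```bash
python3 - <<'E'
from h import *
np.set_printoptions(precision=3,suppress=True)
s=monitor.observe();print(s["t"],s["q"],s["ee_pos"],s["eef_rot"])
im=save("wrist","w1")
for n,z in (("scanner",.145),("scanner_stand",0),("fork",.12),("window",.118),("handle_end",.08)):
    for k in nets.pinpoint("wrist",n)[:2]: print(n,k["position"],k["confidence"],atz("wrist",k["position"],z))
for k in nets.cut_out("wrist","scanner")[:1]: print(cv2.minAreaRect(cv2.findNonZero(k["region"].astype(np.uint8))),k["bbox"])
t=save("top","t1")
for n,z in (("label",.135),("grip_bar",.213)):
    for k in nets.pinpoint("top",n)[:2]: print(n,k["position"],k["confidence"],atz("top",k["position"],z))
cv2.imwrite("pics/v1.png",np.hstack([im,cv2.resize(t[150:390,280:520],(480,480))])[:,:,::-1][::1,::1] if 0 else cv2.resize(np.hstack([im,cv2.resize(t[170:370,280:480],(480,480))]),(800,343))[:,:,::-1])
E
```

```text
11.5 [ 0.533  0.436  0.1    1.556 -0.046  1.153 -1.134] [ 0.473 -0.379  0.297] [[ 0.979 -0.204 -0.   ]
 [-0.204 -0.979 -0.   ]
 [-0.     0.    -1.   ]]
scanner [319.4, 216.9] 0.76 [ 0.479 -0.377  0.145]
scanner [114.8, 50.5] 0.24 [ 0.606 -0.277  0.145]
scanner_stand [196.7, 323.1] 0.82 [ 0.353 -0.209  0.   ]
window [325.3, 158.6] 0.62 [ 0.513 -0.388  0.118]
handle_end [314.3, 287.5] 0.56 [ 0.402 -0.355  0.08 ]
((318.9756164550781, 223.57342529296875), (74.2306900024414, 163.04391479492188), 2.436648368835449) [282.1, 139.8, 80.6, 164.4]
label [222.6, 245.9] 0.7 [0.571 0.196 0.135]
label [365.8, 235.9] 0.68 [ 0.596 -0.136  0.135]
grip_bar [336.1, 229.4] 0.74 [ 0.6   -0.063  0.213]
```

View pics/v1.png

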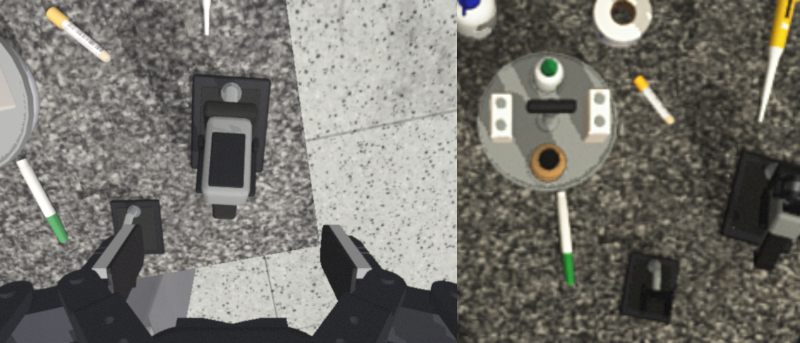

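Right picture: the bar is now across and the tall cartridge faces the stand side (label ~(0.596,-0.136)). Left picture: the scanner sits between the jaws, its axis turned about 3° clockwise of the tool. I'll grasp it.

Request:
play_rows(
  plan=[
    [[0.0038,-0.0031,0,3,1],[0,0,0.0146,0,1],[0,0,0.0146,0,1],[0,0,0.0146,0,1],[0,0,0.0146,0,1],[0,0,0.0146,0,1],[0,0,0.0146,0,1],[0,0,0.0146,0,1],[0,0,0.0146,0,1],[0,0,0.0146,0,1],[0,0,0.0146,0,1],[0,0,0,0,-1],[0,0,0,0,-1],[0,0,0,0,-1],[0,0,0,0,-1],[0,0,0,0,-1],[0,0,0,0,-1],[0,0,0,0,-1]],
  ],
  force=20,
)

```text
t: 13.5
ee_pos: [0.4785, -0.377, 0.1524]
eef_rot: [[0.966, -0.258, 0.002], [-0.258, -0.966, -0.001], [0.002, 0.0, -1.0]]
contact_force: [-0.3, 0.6, 6.8]
gripper_width: 0.49
gripper_force: 22.7
```

Request:
play_rows(
  plan=[
    [[0,0,-0.008,0,-1],[0,0,-0.014,0,-1],[0,0,-0.02,0,-1],[0,0,-0.02,0,-1],[0,0,-0.02,0,-1],[0,0,-0.02,0,-1],[0,0,-0.014,0,-1],[0,0,0,0,-1],[0,0,0,0,-1]],
  ],
)

```text
t: 14.25
ee_pos: [0.478, -0.3768, 0.2678]
eef_rot: [[0.966, -0.258, 0.001], [-0.258, -0.966, -0.001], [0.001, 0.0, -1.0]]
contact_force: [0.2, 0.8, -3.2]
gripper_width: 0.485
gripper_force: 29.7
```

```bash
cat > p.py <<'E'
from h import *
import sys
np.set_printoptions(precision=3,suppress=True)
s=monitor.observe();print(s["t"],s["ee_pos"],s["contact_force"],s["gripper_force"])
R=np.array(s["eef_rot"]);print(R)
ob={}
ims=[]
for c in ("scene","top","wrist"):
    ims.append(save(c,sys.argv[1]+c))
    for n in ("scanner","window","handle_end","label"):
        for k in nets.pinpoint(c,n)[:1]:
            ob.setdefault(n,[]).append((c,np.round(k["position"]),round(k["confidence"],2),ray(c,k["position"])))
for n,l in ob.items():
    if len(l)>1:
        x=tri([o[3] for o in l]); print(n,x,"tool",R.T@(x-s["ee_pos"]),[(o[0],o[1].tolist(),o[2]) for o in l])
E
python3 p.py a
python3 - <<'E'
import cv2,numpy as np
a=cv2.imread('pics/ascene.png')[130:290,380:540];b=cv2.imread('pics/awrist.png')
cv2.imwrite('pics/v2.png',np.hstack([cv2.resize(a,(400,400),interpolation=2),cv2.resize(b,(400,300))[:400] if 0 else cv2.copyMakeBorder(cv2.resize(b,(400,300)),0,100,0,0,0)]))
E
```

```text
14.25 [ 0.478 -0.377  0.268] [ 0.17   0.837 -3.247] 29.737373292446136
[[ 0.966 -0.258  0.001]
 [-0.258 -0.966 -0.001]
 [ 0.001  0.    -1.   ]]
scanner [ 0.481 -0.375  0.266] tool [ 0.002 -0.002  0.002] [('scene', [427.0, 161.0], 0.56), ('top', [487.0, 287.0], 0.9), ('wrist', [325.0, 330.0], 0.95)]
window [ 0.516 -0.385  0.238] tool [ 0.039 -0.002  0.03 ] [('scene', [418.0, 168.0], 0.69), ('top', [487.0, 269.0], 0.9), ('wrist', [324.0, 205.0], 0.59)]
handle_end [ 0.437 -0.388  0.01 ] tool [-0.037  0.021  0.258] [('scene', [422.0, 245.0], 0.73), ('top', [472.0, 323.0], 0.75)]
label [ 0.621 -0.195  0.083] tool [ 0.092 -0.212  0.185] [('scene', [348.0, 218.0], 0.78), ('top', [368.0, 237.0], 0.64), ('wrist', [96.0, 65.0], 0.54)]
```

View pics/v2.png

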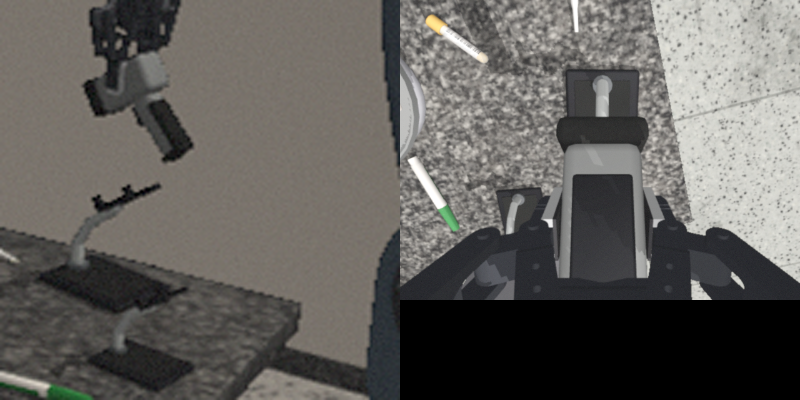

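The scanner is held firmly and still nose-down about 35° (crop left ~(130,90)). Moves can't tilt the tool, so I'll pitch the scanner in the grip by pressing its handle back against the front of the fixed stand's fork.

Request:
play_rows(
  plan=[
    [[0.0242,0,0,0,-1],[0.0242,0,0,0,-1],[0.0242,0,0,0,-1],[0.0242,0,0,0,-1],[0.0242,0,0,0,-1],[0.0242,0,0,0,-1],[0,0,0.0175,0,-1],[0,0,0.0175,0,-1],[0,0,0.0175,0,-1],[0,0,0.0175,0,-1],[0,0,0.0175,0,-1],[0,0,0.0175,0,-1]],
  ],
)

```text
t: 16.0
ee_pos: [0.6182, -0.4141, 0.1613]
eef_rot: [[0.966, -0.258, -0.0], [-0.258, -0.966, 0.0], [-0.0, -0.0, -1.0]]
contact_force: [1.1, 0.6, -2.2]
gripper_width: 0.487
gripper_force: 29.7
```

Request:
play_rows(
  plan=[
    [[-0.007,0,0,0,-1],[-0.007,0,0,0,-1],[-0.007,0,0,0,-1],[-0.007,0,0,0,-1],[-0.007,0,0,0,-1]],
  ],
)

```text
t: 16.42
ee_pos: [0.587, -0.4062, 0.1656]
eef_rot: [[0.966, -0.258, 0.008], [-0.258, -0.966, -0.004], [0.009, 0.002, -1.0]]
contact_force: [13.2, -2.5, 10.4]
gripper_width: 0.491
gripper_force: 31.0
```

Request:
play_rows(
  plan=[
    [[-0.007,0,0,0,-1],[-0.007,0,0,0,-1],[-0.007,0,0,0,-1]],
  ],
)

```text
t: 16.67
ee_pos: [0.5746, -0.4025, 0.1712]
eef_rot: [[0.966, -0.256, 0.026], [-0.256, -0.967, -0.011], [0.028, 0.004, -1.0]]
contact_force: [28.1, -6.2, 25.8]
gripper_width: 0.488
gripper_force: 34.6
```

```bash
python3 p.py b
python3 - <<'E'
import cv2,numpy as np
a=cv2.imread('pics/bscene.png')[150:310,360:520];b=cv2.imread('pics/bwrist.png')
cv2.imwrite('pics/v3.png',np.hstack([cv2.resize(a,(400,400),interpolation=2),cv2.copyMakeBorder(cv2.resize(b,(400,300)),0,100,0,0,0)]))
E
```

```text
16.6667 [ 0.575 -0.403  0.171] [28.12  -6.247 25.815] 34.599266052246094
[[ 0.966 -0.256  0.026]
 [-0.256 -0.967 -0.011]
 [ 0.028  0.004 -1.   ]]
scanner [ 0.58  -0.404  0.167] tool [ 0.006 -0.     0.005] [('scene', [400.0, 185.0], 0.64), ('top', [486.0, 243.0], 0.79), ('wrist', [326.0, 318.0], 0.92)]
window [ 0.616 -0.414  0.156] tool [0.043 0.    0.017] [('scene', [394.0, 185.0], 0.59), ('top', [486.0, 227.0], 0.64), ('wrist', [324.0, 188.0], 0.85)]
handle_end [ 0.509 -0.382  0.09 ] tool [-0.071 -0.003  0.079] [('scene', [415.0, 215.0], 0.84), ('top', [469.0, 277.0], 0.68)]
label [ 0.595 -0.14   0.14 ] tool [-0.049 -0.259  0.029] [('scene', [348.0, 218.0], 0.58), ('top', [370.0, 239.0], 0.92)]
```

View pics/v3.png

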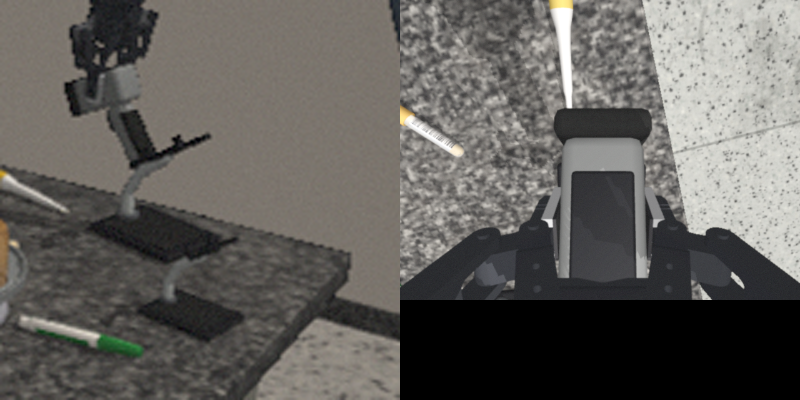

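The butt meets the fork end-on, which gives almost no turning moment. A better lever is to press the nose's underside on the fork's rear tips, with the rest of the scanner hanging free behind. First I back off and measure the tips.

Request:
play_rows(
  plan=[
    [[0.03,0,-0.005,0,-1],[0.02,0,-0.03,0,-1],[0,0,-0.035,0,-1],[0,0,-0.035,0,-1]],
  ],
)

```text
t: 17.75
ee_pos: [0.6128, -0.4122, 0.269]
eef_rot: [[0.966, -0.257, 0.0], [-0.257, -0.966, 0.0], [0.0, -0.0, -1.0]]
contact_force: [1.0, -1.3, -1.7]
gripper_width: 0.486
gripper_force: 31.5
```

```bash
python3 p.py c
python3 - <<'E'
from h import *
th=np.deg2rad(-15);o=np.array([.479,-.377,0]);ex=np.array([np.cos(th),np.sin(th),0]);ey=np.array([-np.sin(th),np.cos(th),0])
for nm,crop in (("front ear",(98,200)),("ear",(128,190)),("tip",(160,185)),("bend",(85,232))):
    px=(crop[0]/2.5+380,crop[1]/2.5+130);p,d=ray("scene",px)
    for y in (-25,0,25):
        t=(y/1000-(p-o)@ey)/(d@ey);x=p+t*d-o;print(nm,y,"x,z",(1000*np.array([x@ex,x[2]])).round())
b=cv2.imread('pics/ascene.png')[170:240,390:460];c=cv2.imread('pics/cscene.png')[130:260,360:490]
cv2.imwrite('pics/v4.png',np.hstack([cv2.resize(b,(400,400),interpolation=2),cv2.resize(c,(400,400),interpolation=2)]))
E
```

```text
17.75 [ 0.613 -0.412  0.269] [ 1.038 -1.309 -1.724] 31.515968441963196
[[ 0.966 -0.257  0.   ]
 [-0.257 -0.966  0.   ]
 [ 0.    -0.    -1.   ]]
scanner [ 0.55  -0.371  0.248] tool [-0.071 -0.023  0.021] [('scene', [394.0, 150.0], 0.87), ('top', [469.0, 293.0], 0.74), ('wrist', [324.0, 319.0], 0.93)]
window [ 0.656 -0.422  0.25 ] tool [ 0.045 -0.001  0.019] [('scene', [383.0, 153.0], 0.59), ('top', [503.0, 204.0], 0.63), ('wrist', [326.0, 191.0], 0.97)]
handle_end [ 0.545 -0.395  0.181] tool [-0.07   0.001  0.088] [('scene', [408.0, 184.0], 0.61), ('top', [485.0, 259.0], 0.56)]
label [ 0.595 -0.131  0.134] tool [-0.09  -0.267  0.135] [('scene', [347.0, 220.0], 0.58), ('top', [365.0, 239.0], 0.8)]
front ear -25 x,z [45. 97.]
front ear 0 x,z [ 25. 109.]
front ear 25 x,z [  5. 121.]
ear -25 x,z [  1. 123.]
ear 0 x,z [-19. 134.]
ear 25 x,z [-38. 145.]
tip -25 x,z [-45. 142.]
tip 0 x,z [-63. 153.]
tip 25 x,z [-81. 164.]
bend -25 x,z [61. 49.]
bend 0 x,z [41. 62.]
bend 25 x,z [20. 75.]
```

View pics/v4.png

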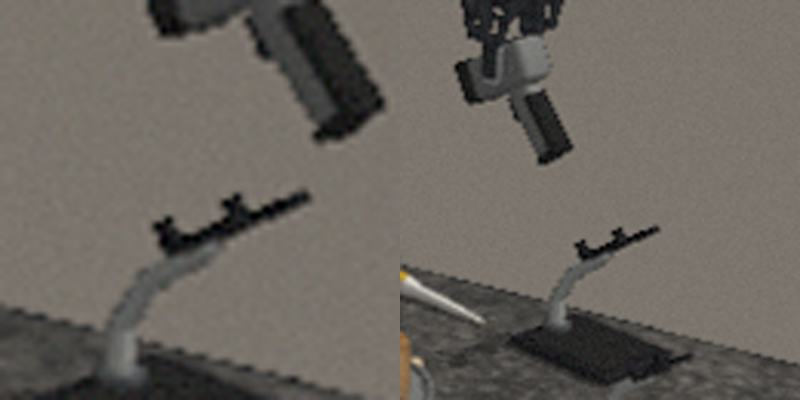

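Left crop: the fork's front ears are at x≈3 mm and the rear tip at x≈-47 mm, z≈150 mm in the stand frame. Right crop: the scanner is already up by about 10°. I go behind the fork and press the nose down on the tips.

Request:
play_rows(
  plan=[
    [[-0.0265,0,0,0,-1],[-0.0265,0,0,0,-1],[-0.0265,0,0,0,-1],[-0.0265,0,0,0,-1],[-0.0265,0,0,0,-1],[-0.0265,0,0,0,-1],[-0.0265,0,0,0,-1],[-0.0265,0,0,0,-1],[0,0,0.0165,0,-1],[0,0,0.0165,0,-1],[0,0,0.0165,0,-1],[0,0,0.0165,0,-1],[0,0,0,0,-1]],
  ],
)

```text
t: 19.58
ee_pos: [0.4065, -0.3569, 0.1989]
eef_rot: [[0.966, -0.258, -0.003], [-0.258, -0.966, 0.002], [-0.004, -0.002, -1.0]]
contact_force: [-0.1, 0.8, -3.3]
gripper_width: 0.488
gripper_force: 31.4
```

Request:
play_rows(
  plan=[
    [[0,0,0.003,0,-1],[0,0,0.003,0,-1],[0,0,0.003,0,-1],[0,0,0.003,0,-1],[-0.001,0,0.003,0,-1],[-0.0015,0,0.003,0,-1]],
  ],
)

```text
t: 20.08
ee_pos: [0.4064, -0.3582, 0.185]
eef_rot: [[0.966, -0.258, 0.003], [-0.258, -0.966, -0.002], [0.004, 0.001, -1.0]]
contact_force: [-2.7, 1.5, 13.2]
gripper_width: 0.49
gripper_force: 33.7
```

Request:
play_rows(
  plan=[
    [[-0.0015,0,0.003,0,-1],[-0.0015,0,0.003,0,-1],[-0.0015,0,0.003,0,-1],[-0.002,0,0.003,0,-1],[-0.002,0,0.003,0,-1]],
  ],
)

```text
t: 20.5
ee_pos: [0.3971, -0.3558, 0.1698]
eef_rot: [[0.966, -0.259, 0.002], [-0.259, -0.966, -0.002], [0.002, 0.001, -1.0]]
contact_force: [-3.6, 1.7, 10.5]
gripper_width: 0.487
gripper_force: 34.6
```

```bash
python3 p.py d
python3 - <<'E'
from h import *
c=cv2.imread('pics/dscene.png')[120:280,380:540]
cv2.imwrite('pics/v5.png',cv2.resize(c,(480,480),interpolation=2))
E
```

```text
20.5 [ 0.397 -0.356  0.17 ] [-3.619  1.658 10.489] 34.640361070632935
[[ 0.966 -0.259  0.002]
 [-0.259 -0.966 -0.002]
 [ 0.002  0.001 -1.   ]]
scanner [ 0.409 -0.354  0.175] tool [ 0.011 -0.004 -0.005] [('scene', [446.0, 198.0], 0.71), ('top', [467.0, 319.0], 0.78)]
window [ 0.452 -0.368  0.171] tool [ 0.056 -0.002 -0.001] [('scene', [434.0, 195.0], 0.87), ('wrist', [321.0, 179.0], 0.78)]
handle_end [ 0.369 -0.342  0.07 ] tool [-0.031 -0.006  0.099] [('scene', [454.0, 236.0], 0.82), ('top', [451.0, 335.0], 0.86)]
label [ 0.601 -0.14   0.134] tool [ 0.141 -0.261  0.036] [('scene', [348.0, 219.0], 0.6), ('top', [369.0, 235.0], 0.98)]
```

View pics/v5.png

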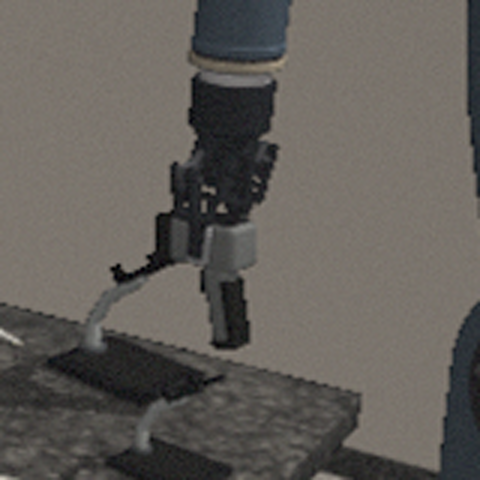

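Now it is nearly level (about 5° nose down by window and handle; crop head at ~(230,245)). A touch more pressing, then I carry it to the label.

Request:
play_rows(
  plan=[
    [[-0.001,0,0.003,0,-1],[-0.001,0,0.003,0,-1],[0,0,-0.015,0,-1],[0,0,-0.03,0,-1],[0,0,-0.03,0,-1],[0,0,-0.03,0,-1],[0.0257,-0.0151,0,0,-1],[0.0257,-0.0151,0,0,-1],[0.0257,-0.0151,0,0,-1],[0.0257,-0.0151,0,0,-1],[0.0257,-0.0151,0,0,-1],[0.0257,-0.0151,0,0,-1],[0.0257,-0.0151,0,0,-1]],
  ],
)

```text
t: 22.33
ee_pos: [0.5975, -0.2983, 0.2676]
eef_rot: [[0.966, -0.258, 0.0], [-0.258, -0.966, -0.0], [0.0, 0.0, -1.0]]
contact_force: [1.0, 0.4, -1.4]
gripper_width: 0.488
gripper_force: 33.4
```

Request:
play_rows(
  plan=[
    [[0,0,0,-7,-1],[0,0,0,-7,-1],[0,0,0,-7,-1],[0,0,0,-7,-1],[0,0,0,-7,-1],[0,0,0,-7,-1],[0,0,0,-7,-1],[0,0,0,-7,-1],[0,0,0,-7,-1],[0,0,0,-7,-1],[0,0,0,-7,-1],[0,0,0,-7,-1],[0,0,0,-7,-1],[0,0,0,-7,-1],[0,0,0,-7,-1],[0,0,0.02,0,-1],[0,0,0.025,0,-1],[0,0,0.025,0,-1],[0,0,0.02,0,-1],[0,0,0,0,-1]],
  ],
)

```text
t: 24.0
ee_pos: [0.5939, -0.2984, 0.1731]
eef_rot: [[-0.0, 1.0, -0.006], [1.0, 0.0, 0.002], [0.002, -0.006, -1.0]]
contact_force: [-1.0, 0.0, -2.3]
gripper_width: 0.488
gripper_force: 33.1
```

```bash
python3 p.py e
python3 - <<'E'
from h import *
c=cv2.imread('pics/escene.png')[120:280,290:450];d=cv2.imread('pics/ewrist.png')
cv2.imwrite('pics/v6.png',np.hstack([cv2.resize(c,(400,400),interpolation=2),cv2.copyMakeBorder(cv2.resize(d,(400,300)),0,100,0,0,0)]))
E
```

```text
24.0 [ 0.594 -0.298  0.173] [-1.034  0.042 -2.295] 33.14786195755005
[[-0.     1.    -0.006]
 [ 1.     0.     0.002]
 [ 0.002 -0.006 -1.   ]]
scanner [ 0.592 -0.292  0.177] tool [ 0.007 -0.002 -0.004] [('scene', [381.0, 190.0], 0.95), ('top', [437.0, 236.0], 0.84), ('wrist', [325.0, 318.0], 0.62)]
window [ 0.595 -0.246  0.176] tool [ 0.053  0.001 -0.003] [('scene', [372.0, 195.0], 0.71), ('top', [416.0, 233.0], 0.78), ('wrist', [326.0, 180.0], 0.84)]
handle_end [ 0.606 -0.216  0.146] tool [0.082 0.012 0.027] [('scene', [381.0, 220.0], 0.59), ('wrist', [575.0, 20.0], 0.56)]
```

View pics/v6.png

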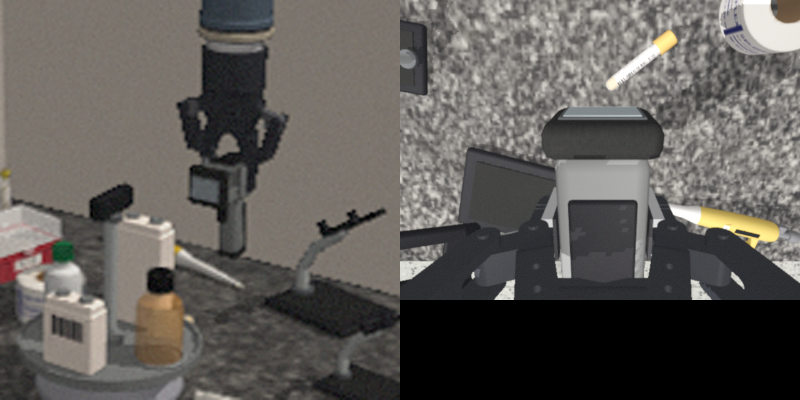

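The scanner is level, facing the tall cartridge's label side (crop left, window at ~(205,185)). I move to the scan pose and hold.

Request:
play_rows(
  plan=[
    [[0.005,0.001,0.01,0,-1],[0.005,0.001,0.01,0,-1],[0.005,0.001,0.01,0,-1],[0.004,0,0.008,0,-1],[0,0,0,0,-1],[0,0,0,0,-1],[0,0,0,0,-1]],
  ],
)

```text
t: 25.33
ee_pos: [0.5993, -0.28, 0.1393]
eef_rot: [[-0.001, 1.0, 0.0], [1.0, 0.001, -0.0], [-0.0, 0.0, -1.0]]
contact_force: [0.7, -0.4, -2.3]
gripper_width: 0.486
gripper_force: 33.3
```

```bash
python3 p.py f
```

```text
25.3333 [ 0.599 -0.28   0.139] [ 0.673 -0.435 -2.256] 33.28681468963623
[[-0.001  1.     0.   ]
 [ 1.     0.001 -0.   ]
 [-0.     0.    -1.   ]]
scanner [ 0.598 -0.272  0.131] tool [ 0.008 -0.002  0.008] [('scene', [373.0, 207.0], 0.84), ('top', [424.0, 237.0], 0.79), ('wrist', [322.0, 320.0], 0.78)]
window [ 0.598 -0.223  0.146] tool [ 0.057 -0.002 -0.007] [('scene', [365.0, 207.0], 0.88), ('top', [405.0, 236.0], 0.94), ('wrist', [324.0, 180.0], 0.56)]
label [ 0.598 -0.135  0.132] tool [ 0.145 -0.001  0.008] [('scene', [348.0, 221.0], 0.61), ('top', [366.0, 236.0], 0.88)]
```

```bash
cat > fit.py <<'E'
from h import *
from scipy.optimize import minimize
import sys
np.set_printoptions(precision=4,suppress=True)
s=monitor.observe();R=np.array(s["eef_rot"]);T=np.array(s["ee_pos"])
def box(a,b): return np.array([[x,y,z] for x in (a[0],b[0]) for y in (a[1],b[1]) for z in (a[2],b[2])],float)
hd=np.array([[x+dx,y,z] for x,z in ((-14,-20),(-29.5,-98)) for dx in (-15,15) for y in (-13,13)],float)
parts=[box((-44,-21,-22),(30,21,22)),box((30,-25,-23),(46,25,23)),hd]
M={};I={}
for c in ("scene","wrist"):
    cams.capture(c);r=nets.cut_out(c,"scanner")
    print(c,[(round(k["confidence"],2),k["bbox"]) for k in r[:2]])
    M[c]=r[0]["region"].astype(bool);I[c]=cams.camera_info(c)
def sil(c,v):
    p,tx,tz=np.deg2rad(v[0]),v[1]/1000,v[2]/1000
    # scanner axes in tool axes (p = nose up)
    X=np.array([np.cos(p),0,-np.sin(p)]);Z=np.array([-np.sin(p),0,-np.cos(p)]);Y=np.cross(Z,X)
    A=R@np.c_[X,Y,Z];o=T+R@np.array([tx,0,tz]);i=I[c];m=np.zeros((480,640),np.uint8)
    for q in parts:
        w=(o+(q/1000)@A.T-np.array(i["position"]))@np.array(i["rotation"]);u=w@np.array(i["camera_matrix"]).T
        cv2.fillConvexPoly(m,cv2.convexHull(np.round(u[:,:2]/u[:,2:]*16).astype(np.int32)),1,shift=4)
    return m.astype(bool)
def cost(v,cs=("scene","wrist")):
    t=0
    for c in cs:
        a,b=sil(c,v),M[c]
        if c=="wrist": a,b=a[:300],b[:300]
        t+=1-(a&b).sum()/(a|b).sum()
    return t
best=[]
for p in range(-25,26,5):
    r=minimize(cost,[p,6,3],method="Nelder-Mead",options=dict(initial_simplex=[[p,6,3],[p+2,6,3],[p,10,3],[p,6,-2]]))
    best.append((r.fun,*r.x))
best.sort();print(np.array(best[:4]))
for cs in (("scene",),("wrist",)): print(cs,[(p,round(min(cost((p,x,z),cs) for x in (2,5,8,11) for z in (-4,0,4,8)),3)) for p in range(-20,21,5)])
E
python3 fit.py; tail -c 300 /dev/null
```

```text
scene [(0.9, [358.7, 192.3, 24.4, 47.1]), (0.55, [367.3, 278.5, 51.2, 16.4])]
wrist [(0.69, [226.5, 170.9, 196.3, 281.7])]
[[ 0.3044 -1.1018  8.0503  3.2957]
 [ 0.3059 -0.8833  7.9346  3.504 ]
 [ 0.3064 -0.5318  7.8577  3.1746]
 [ 0.3084 -1.3371  8.538   3.2688]]
('scene',) [(-20, np.float64(0.407)), (-15, np.float64(0.356)), (-10, np.float64(0.312)), (-5, np.float64(0.278)), (0, np.float64(0.239)), (5, np.float64(0.244)), (10, np.float64(0.302)), (15, np.float64(0.364)), (20, np.float64(0.419))]
('wrist',) [(-20, np.float64(0.096)), (-15, np.float64(0.103)), (-10, np.float64(0.103)), (-5, np.float64(0.084)), (0, np.float64(0.05)), (5, np.float64(0.072)), (10, np.float64(0.091)), (15, np.float64(0.119)), (20, np.float64(0.136))]
```

The silhouette fit gives pitch -1°, beam height ≈135 mm and distance ≈88 mm. Holding now.

Request:
play_rows(
  plan=[
    [[0,0,0,0,-1],[0,0,0,0,-1],[0,0,0,0,-1],[0,0,0,0,-1],[0,0,0,0,-1],[0,0,0,0,-1],[0,0,0,0,-1],[0,0,0,0,-1],[0,0,0,0,-1],[0,0,0,0,-1],[0,0,0,0,-1],[0,0,0,0,-1],[0,0,0,0,-1],[0,0,0,0,-1],[0,0,0,0,-1],[0,0,0,0,-1],[0,0,0,0,-1],[0,0,0,0,-1],[0,0,0,0,-1],[0,0,0,0,-1]],
  ],
)

```text
t: 27.95
ee_pos: [0.5992, -0.2799, 0.1393]
eef_rot: [[-0.0, 1.0, 0.0], [1.0, 0.0, 0.0], [0.0, 0.0, -1.0]]
contact_force: [-0.0, -0.1, -1.4]
gripper_width: 0.486
gripper_force: 33.3
```

Request:
play_rows(
  plan=[
    [[-0.005,0,-0.02,0,-1],[0,0,-0.02,0,-1],[0,0,-0.02,0,-1],[0,0,0,7,-1],[0,0,0,7,-1],[0,0,0,7,-1],[0,0,0,7,-1],[0,0,0,7,-1],[0,0,0,7,-1],[0,0,0,7,-1],[0,0,0,7,-1],[0,0,0,7,-1],[0,0,0,7,-1],[0,0,0,7,-1],[0,0,0,7,-1],[0,0,0,7,-1],[0,0,0,7,-1],[0,0,0,7,-1]],
  ],
)

```text
t: 29.45
ee_pos: [0.5992, -0.2846, 0.1993]
eef_rot: [[0.965, -0.264, 0.0], [-0.264, -0.965, 0.0], [-0.0, -0.0, -1.0]]
contact_force: [-0.4, -0.1, -1.8]
gripper_width: 0.489
gripper_force: 33.3
```

Request:
play_rows(
  plan=[
    [[-0.0294,-0.0025,0,0,-1],[-0.0294,-0.0025,0,0,-1],[-0.0294,-0.0025,0,0,-1],[-0.0294,-0.0025,0,0,-1],[-0.0294,-0.0025,0,0,-1],[0,0,0.0176,0,-1],[0,0,0.0176,0,-1],[0,0,0.0176,0,-1],[0,0,0.0176,0,-1],[0,0,0.0136,0,-1],[0,0,0,0,-1]],
  ],
)

```text
t: 30.37
ee_pos: [0.4593, -0.2341, 0.1132]
eef_rot: [[0.966, -0.258, -0.003], [-0.258, -0.966, 0.002], [-0.004, -0.001, -1.0]]
contact_force: [-0.2, 0.1, -1.5]
gripper_width: 0.484
gripper_force: 33.2
```

Now I drag the butt on the bench while going forward and down, so the nose pitches back down to 35°.

Request:
play_rows(
  plan=[
    [[0.004,0,0.004,0,-1],[0.005,0,0.003,0,-1],[0.006,0,0.003,0,-1],[0.006,0,0.003,0,-1],[0.006,0,0.003,0,-1],[0.006,0,0.003,0,-1]],
  ],
)

```text
t: 30.87
ee_pos: [0.4956, -0.2445, 0.0987]
eef_rot: [[0.966, -0.258, 0.006], [-0.258, -0.966, -0.002], [0.006, 0.0, -1.0]]
contact_force: [1.4, 1.6, 27.3]
gripper_width: 0.494
gripper_force: 36.6
```

Request:
play_rows(
  plan=[
    [[0.006,0,0.003,0,-1],[0.006,0,0.003,0,-1],[0.006,0,0.003,0,-1],[0.006,0,0.003,0,-1],[0.006,0,0.001,0,-1],[0.006,0,0,0,-1]],
  ],
)

```text
t: 31.37
ee_pos: [0.5282, -0.253, 0.0841]
eef_rot: [[0.966, -0.258, 0.001], [-0.258, -0.966, -0.0], [0.001, 0.0, -1.0]]
contact_force: [-3.5, 0.7, 1.5]
gripper_width: 0.486
gripper_force: 33.1
```

```bash
sed -i 's/range(-25,26,5)/range(-45,11,5)/;s/range(-20,21,5)/range(-45,6,5)/' fit.py; python3 fit.py
```

```text
scene [(0.77, [372.8, 216.1, 37.3, 44.4])]
wrist [(0.96, [236.9, 174.5, 175.1, 279.2])]
[[  0.3311 -30.9787   4.5891  -0.5686]
 [  0.3311 -30.9785   4.5779  -0.5708]
 [  0.3311 -30.978    4.5163  -0.5902]
 [  0.3312 -30.9382   4.5961  -0.6263]]
('scene',) [(-45, np.float64(0.43)), (-40, np.float64(0.372)), (-35, np.float64(0.322)), (-30, np.float64(0.305)), (-25, np.float64(0.312)), (-20, np.float64(0.378)), (-15, np.float64(0.441)), (-10, np.float64(0.496)), (-5, np.float64(0.545)), (0, np.float64(0.596)), (5, np.float64(0.631))]
('wrist',) [(-45, np.float64(0.05)), (-40, np.float64(0.041)), (-35, np.float64(0.043)), (-30, np.float64(0.039)), (-25, np.float64(0.031)), (-20, np.float64(0.024)), (-15, np.float64(0.056)), (-10, np.float64(0.047)), (-5, np.float64(0.077)), (0, np.float64(0.127)), (5, np.float64(0.139))]
```

Pitch is back at about -31°. Now up and over to the stand.

Request:
play_rows(
  plan=[
    [[0,0,-0.031,0,-1],[0,0,-0.031,0,-1],[0,0,-0.031,0,-1],[0,0,-0.031,0,-1],[0,0,-0.031,0,-1],[0,0,-0.031,0,-1],[-0.0034,0.0265,0,0,-1],[-0.0034,0.0265,0,0,-1],[-0.0034,0.0265,0,0,-1],[-0.0034,0.0265,0,0,-1],[-0.0034,0.0265,0,0,-1],[0,0,0,0,-1],[0,0,0,0,-1],[0,0,0,0,-1]],
  ],
)

```text
t: 32.73
ee_pos: [0.4766, -0.3758, 0.269]
eef_rot: [[0.966, -0.258, -0.0], [-0.258, -0.966, 0.001], [-0.0, -0.001, -1.0]]
contact_force: [0.2, 0.4, -2.4]
gripper_width: 0.488
gripper_force: 32.8
```

```bash
python3 fit.py; python3 -c "
from h import *
print(monitor.observe()['ee_pos'])
for c in ('scene','top','wrist'):
    cams.capture(c)
    for n in ('handle_end','window','scanner'):
        for k in nets.pinpoint(c,n)[:1]: print(c,n,np.round(k['position']),round(k['confidence'],2))"
```

```text
scene [(0.63, [414.3, 148.6, 37.5, 47.4])]
wrist [(0.81, [239.1, 171.4, 170.1, 281.7]), (0.7, [0.9, 96.1, 35.1, 159.1])]
[[  0.3125 -27.6842   4.509   -0.5721]
 [  0.3129 -27.6574   4.4073  -0.5236]
 [  0.3135 -27.5153   4.4614  -0.6583]
 [  0.3136 -26.5885   4.668   -1.3535]]
('scene',) [(-45, np.float64(0.446)), (-40, np.float64(0.381)), (-35, np.float64(0.327)), (-30, np.float64(0.283)), (-25, np.float64(0.246)), (-20, np.float64(0.298)), (-15, np.float64(0.379)), (-10, np.float64(0.454)), (-5, np.float64(0.514)), (0, np.float64(0.573)), (5, np.float64(0.62))]
('wrist',) [(-45, np.float64(0.06)), (-40, np.float64(0.055)), (-35, np.float64(0.061)), (-30, np.float64(0.071)), (-25, np.float64(0.066)), (-20, np.float64(0.052)), (-15, np.float64(0.071)), (-10, np.float64(0.068)), (-5, np.float64(0.092)), (0, np.float64(0.122)), (5, np.float64(0.147))]
[ 0.47704243 -0.37520426  0.26922672]
scene handle_end [445. 191.] 0.78
scene window [420. 161.] 0.62
scene scanner [432. 160.] 0.66
top handle_end [468. 317.] 0.87
top window [491. 261.] 0.6
top scanner [492. 282.] 0.94
wrist window [326. 188.] 0.82
```

Request:
play_rows(
  plan=[
    [[0.001,0.0013,0.012,0,-1],[0,0,0.018,0,-1],[0,0,0.02,0,-1],[0,0,0.02,0,-1],[0,0,0.018,0,-1],[0,0,0.012,0,-1],[0,0,0.007,0,-1],[0,0,0.005,0,-1],[0,0,0,0,-1],[0,0,0,0,-1]],
  ],
)

```text
t: 34.37
ee_pos: [0.4773, -0.378, 0.1578]
eef_rot: [[0.966, -0.258, 0.0], [-0.258, -0.966, -0.0], [0.001, 0.0, -1.0]]
contact_force: [0.4, -0.8, -1.9]
gripper_width: 0.491
gripper_force: 32.8
```

Request:
play_rows(
  plan=[
    [[0,0,0.002,0,-1],[0,0,0.002,0,-1],[0,0,0.002,0,-1],[0,0,0,0,-1]],
  ],
)

```text
t: 34.7
ee_pos: [0.4764, -0.3782, 0.1529]
eef_rot: [[0.966, -0.259, 0.0], [-0.259, -0.966, -0.001], [0.0, 0.001, -1.0]]
contact_force: [-5.7, 2.0, 10.2]
gripper_width: 0.489
gripper_force: 34.1
```

```bash
python3 fit.py; python3 -c "
from h import *
s=monitor.observe();print(s['ee_pos'],s['contact_force'])"
```

```text
scene [(0.97, [408.7, 185.3, 42.6, 44.4])]
wrist [(0.83, [239.1, 173.4, 173.2, 277.1]), (0.57, [236.5, 108.6, 169.2, 190.4])]
[[  0.3053 -29.1819   4.171   -1.1828]
 [  0.3053 -29.1907   4.1684  -1.1854]
 [  0.3072 -29.4204   4.2956  -1.2033]
 [  0.3073 -29.2461   4.3963  -1.946 ]]
('scene',) [(-45, np.float64(0.445)), (-40, np.float64(0.377)), (-35, np.float64(0.325)), (-30, np.float64(0.265)), (-25, np.float64(0.267)), (-20, np.float64(0.331)), (-15, np.float64(0.414)), (-10, np.float64(0.482)), (-5, np.float64(0.539)), (0, np.float64(0.589)), (5, np.float64(0.633))]
('wrist',) [(-45, np.float64(0.046)), (-40, np.float64(0.044)), (-35, np.float64(0.056)), (-30, np.float64(0.053)), (-25, np.float64(0.046)), (-20, np.float64(0.038)), (-15, np.float64(0.042)), (-10, np.float64(0.065)), (-5, np.float64(0.091)), (0, np.float64(0.114)), (5, np.float64(0.147))]
[ 0.47633205 -0.37821995  0.15289194] [-5.52645756  3.23511624 10.74260134]
```

Request:
play_rows(
  plan=[
    [[0,0,-0.003,0,-1],[-0.005,0,0,0,-1],[0,0,0.003,0,-1],[0,0,0.002,0,-1],[0,0,0,0,-1]],
  ],
)

```text
t: 35.32
ee_pos: [0.4719, -0.3762, 0.1486]
eef_rot: [[0.966, -0.258, -0.001], [-0.258, -0.966, 0.001], [-0.001, -0.0, -1.0]]
contact_force: [0.1, -0.1, -2.4]
gripper_width: 0.491
gripper_force: 32.5
```

Request:
play_rows(
  plan=[
    [[0,0,0.002,0,-1],[0,0,0.002,0,-1],[0,0,0,0,-1]],
  ],
)

```text
t: 35.57
ee_pos: [0.4722, -0.3766, 0.1465]
eef_rot: [[0.966, -0.258, 0.001], [-0.258, -0.966, -0.0], [0.001, -0.0, -1.0]]
contact_force: [-3.9, 2.1, 12.6]
gripper_width: 0.488
gripper_force: 33.8
```

Request:
play_rows(
  plan=[
    [[0,0,0,0,0.2],[0,0,0,0,0.4],[0,0,0,0,1],[0,0,0,0,1],[0,0,0,0,1],[0,0,0,0,1],[0,0,-0.01,0,1],[0,0,-0.02,0,1],[0,0,-0.03,0,1],[0,0,-0.04,0,1],[0,0,-0.04,0,1],[0,0,0,0,1],[0,0,0,0,1]],
  ],
)

```text
t: 36.65
ee_pos: [0.473, -0.3773, 0.2887]
eef_rot: [[0.966, -0.258, 0.005], [-0.258, -0.966, -0.003], [0.005, 0.002, -1.0]]
contact_force: [-0.9, 0.2, 0.2]
gripper_width: 1.001
gripper_force: 0.0
```

```bash
cat > fit2.py <<'E'
import re
src=open('fit.py').read().split("best=[]")[0]
src=src.replace('R=np.array(s["eef_rot"]);T=np.array(s["ee_pos"])','a=np.deg2rad(-15);R=np.array([[np.cos(a),np.sin(a),0],[np.sin(a),-np.cos(a),0],[0,0,-1]]);T=np.array([.479,-.377,.145])')
exec(src)
M["wrist"][300:]=0
for st in (-40,-35,-28):
    r=minimize(cost,[st,0,0],method="Nelder-Mead",options=dict(initial_simplex=[[st,0,0],[st+4,0,0],[st,5,0],[st,0,-5]]));print(r.fun,"pitch,x,down(mm)",r.x)
print(monitor.observe()["ee_pos"],monitor.observe()["contact_force"])
for c in ("scene","top","wrist"):
    im=save(c,"g"+c)
    for n,z in (("scanner",.145),("window",.118),("handle_end",.08)):
        for k in nets.pinpoint(c,n)[:1]: print(c,n,np.round(k["position"]),round(k["confidence"],2),atz(c,k["position"],z))
E
python3 fit2.py
python3 - <<'E'
from h import *
c=cv2.imread('pics/gscene.png')[140:290,380:530];d=cv2.imread('pics/gwrist.png')
cv2.imwrite('pics/v7.png',np.hstack([cv2.resize(c,(400,400),interpolation=2),cv2.copyMakeBorder(cv2.resize(d,(400,300)),0,100,0,0,0)]))
E
```

```text
scene [(0.89, [412.6, 188.7, 39.0, 44.7])]
wrist [(0.64, [290.4, 139.3, 74.5, 173.3])]
0.32038492507651994 pitch,x,down(mm) [-36.4239  -3.0136   2.9864]
0.3223966970508544 pitch,x,down(mm) [-35.1961  -2.8435  -0.1778]
0.3191123996431757 pitch,x,down(mm) [-35.88    -2.4321   0.2953]
[ 0.4717 -0.376   0.2842] [0.6931 0.1023 0.6129]
scene scanner [425. 202.] 0.93 [ 0.4785 -0.3673  0.145 ]
scene window [417. 206.] 0.64 [ 0.5147 -0.39    0.118 ]
scene handle_end [446. 230.] 0.92 [ 0.3986 -0.3479  0.08  ]
top scanner [474. 286.] 0.9 [ 0.4817 -0.3808  0.145 ]
top window [476. 274.] 0.61 [ 0.5111 -0.3932  0.118 ]
top handle_end [456. 326.] 0.58 [ 0.3907 -0.3518  0.08  ]
wrist scanner [327. 219.] 0.61 [ 0.4779 -0.3796  0.145 ]
wrist window [328. 157.] 0.91 [ 0.5136 -0.3899  0.118 ]
wrist handle_end [324. 292.] 0.95 [ 0.4011 -0.357   0.08  ]
```

View pics/v7.png

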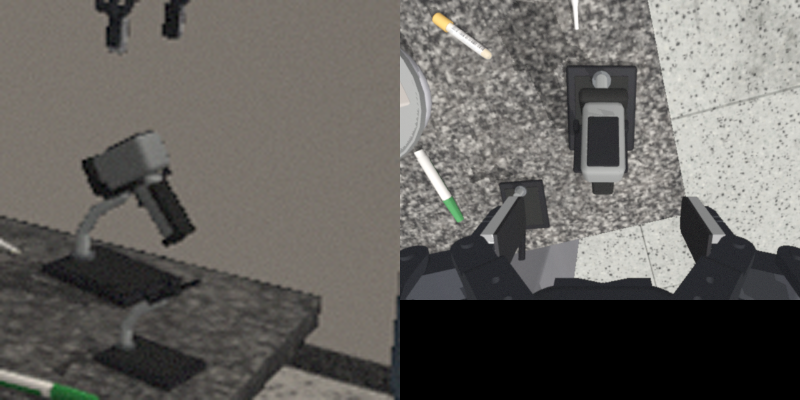

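The scanner sits in its fork (crop left ~(130,165)) at pitch ≈ -36°, within about 3 mm of its place. The gripper is clear and the carousel still faces right, so I hand in.

```bash
python3 -c "
from bench import ticket
print(ticket.finish_job())"
```

```text
the job is handed in; nothing more can be done
None
```

I handed the job in at about 37 s of the 64 s allowed; no verdict came back. The tall cartridge's label faces right, towards the stand. By my measurements the scanner was held about 1.6 s, roughly 88 mm from the label and within 2° of square. It is now back in its stand, released and nose down about 36°, within about 3 mm of its place.

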